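# Show a book on the sloping stand and light it

## Task

Take the red book out of the sorting box and set it gently on the dark wooden display stand: foot on the ledge, back cover leaning flat against the sloping back rest, centred, and the front cover (with the pale panel) facing out over the ledge. Then swing the stiff lamp arm so that the lamp's head hangs right above the stand's ledge and lights the cover, and let go. Do not let the book drop or topple, and leave the other books, the mug and the spectacles case where they are.

Things in the scene. Friction and masses are not known exactly. Their poses are not given: they have to be found in the camera images.
- red_book: Dark red hardback, 28 mm thick, 105 wide, 160 tall, about 0.34 kg, upright in one of the box's slots on a floor 8 mm above the table. Origin: centre of its foot. x: through the thickness to the front cover (pale panel); y: across the width, spine at -y; z: up to its head. At the start the front cover faces about world -y; on the stand z leans to the stand's -x, x points to its +x and up.
- book_cover (a point): Centre of the red book's front cover: 14 mm along x and 80 mm up from the book's origin.
- green_book: Green hardback standing in another slot of the box, 26 x 100 x 128 mm tall. Same axes as the red book. Leave it alone.
- blue_book: Blue hardback standing in another slot of the box, 26 x 100 x 124 mm tall. Same axes. Leave it alone.
- box: Fixed wooden sorting box, 130 (x) x 270 (y) x 55 mm high, floor 8 mm thick. Origin: centre of its underside. Three slots at y = -85, 0 and +85 mm, each 34 mm wide (y) and 114 mm long (x), between thin walls 55 mm high; a book's thickness lies along the box's y. The slot of each book varies.
- stand: Fixed dark wooden display stand, base 130 (x) x 100 (y) mm. Origin: centre of its underside. Faces its +x, away from the robot. Flat back rest, 90 mm wide, leaning back 0.52 rad from vertical (top towards -x), 95 mm long up the slope. The ledge is square to the back rest (it slopes down towards it), 40 mm deep, ending in a lip 12 mm high. The book's upper 65 mm will rise free above the rest.
- stand_corner (a point): Middle of the inner corner where the ledge meets the back rest: in the stand's frame x = 10, y = 0, z = 45 mm. The lower edge of the book's back cover belongs here.
- stand_cover (a point): Where the centre of the front cover (point book_cover) lies when the book is properly in place: 28 mm out from the back rest and 80 mm up the slope from stand_corner.
- stand_light (a point): Point 225 mm above the table over the front of the ledge (x = 30, y = 0 mm in the stand's frame): the lamp's head belongs right over or at it.
- lamp: Fixed lamp foot (disc 110 mm across) with a 16 mm upright post, 258 mm high over all, on the stand's +y side. Origin: centre of its underside, on the axis of the vertical hinge that carries the arm.
- lamp_arm (a joint): Angle of the lamp arm about the post (rad). At 0 the arm points along the lamp foot's -y axis; it grows clockwise seen from above (the arm turns towards the foot's -x). Range -0.6 to 2.3. Stiff: it takes about 0.4 N m (2 N at the head) to move and stays where it is left.
- lamp_head (a point): On top of the green lamp head, in its middle, 255 mm above the table and 218 mm from the hinge axis. The head is a shade 76 mm across, its underside 225 mm above the table. From this point an upright round brass grip, 18 mm in diameter, rises 46 mm; it turns with the arm.
- mug: White mug, 80 mm across, 90 mm high, between the box and the stand, on the far side. Origin: centre of its underside. Leave it alone.
- case: Dark brown spectacles case, 60 x 150 x 34 mm, lying on the table on the robot's side. Origin: centre of its underside. Leave it alone.
There are look-alikes about, which are no part of the job. Of the things like the stand, leave any that is blue; of the rest the larger one is meant.

How it is judged:
By the outcome, as a careful person would: the job done as asked, in the order asked, and still so for the second after the job is handed in, with the robot touching nothing.
It also fails if it takes over 59 s, if anything falls off the work surface, if the arm or the gripper's body presses on something with over 40 N, if the wrist force passes 120 N, or if a joint passes its speed limit or range.

## Robot

A 6-joint arm with a two-finger parallel gripper is mounted at the origin on the work surface. World frame = base frame: x ahead of the robot, y to its left, z up, the work surface at z = 0. Lengths are in m, angles in rad, forces in N, time in s.
With the tool pointing down it reaches from about 0.35 to 0.775 m from the base axis. Payload 7.3 kg.
Tool frame: the origin (TCP) lies on the centre line of the jaws, within the pads' length; the fingertips stand 17 mm ahead of it and the grasp point (between the pads) lies 2 mm behind it; z points along the fingers, y is the direction in which the jaws open and shut (so a half turn about z gives the same grasp; the last joint's range is limited). The gripper opens to 92 mm and grips with 3 to 60 N. Pads are 19 mm wide; open, the fingers measure 130 mm over their backs; the gripper's body (75 mm by 190 mm) begins 47 mm behind the grasp point.
Start: joints at [-1.49, 0.342, 1.524, -0, 1.275, -0.146], TCP at [0.118, -0.512, 0.244] pointing down, gripper open.
Joint ranges: [-2.53, 2.53], [-0.77, 2.02], [0.04, 2.7], [-1, 4.14], [0.28, 2.66], [-3.11, 3.11]. Speed limits (rad/s): [2.57, 2.57, 3.14, 3.14, 3.14, 3.14].

## Interface

Orientations are given as a rotation vector (axis times angle).
In Python, from cell import r, snapshot, calibration gives the robot as it stands. The module is installed in compiled form; this text tells all that it offers.
- The arm moves only by the shell command python3 -m jog 'ROWS'. ROWS is JSON, a list of rows, each a list of 3 entries, a list of its own where there are three numbers: the shift along the tool's x, y, z in m, then the turn about the tool's z in degrees, then the opening, from -1 (shut) to 1 (fully open), so that 0 is half open. A call has 1 to 20 rows; each row shifts and turns the pose as measured when the row begins, along the tool's axes as they then stand; what a row does not reach is not made up. A row lasts 1/8 s, in which the tool goes at most 62.5 mm and 10.7 degrees, less where a joint would pass 70% of its speed; a pose out of reach is approached as far as the arm can. A call with a gripper value outside its range is refused whole. The fingers move at their own pace and stop on an object; the grip force is fixed at half the most. Time passes only in rows, so rows that do not move let the fingers close. It gives the time, the measured TCP pose, the force and the opening at its end, in the units of the state.
- r.state(): the state, without advancing time (a new reading comes with each control period).
- snapshot(name): name is "scene" or "side" or "wrist"; returns (picture, depth): 384x512x3 uint8, red, green, blue; 384x512 float32, m along the optical axis (not along the pixel's ray), 0 where there is no reading.
- calibration(name): a dict with "mtx" (3x3 intrinsics, pixels), "view" (4x4, takes a point from world to camera coordinates). Camera axes: x right, y down, z forward; pixel columns grow to the right and rows downward; lengths in m; the calibration is good to about 2 mm. A picture is of the moment at which its call begins: read the wrist's pose just before it. calibration takes no time and is no camera call; for the wrist camera it gives the pose at the moment of the call.
- r.close_job(): hands the job in, once; it reports no verdict.
The state is a dict: "t": time; "joint_positions": joint angles; "dq": joint speeds; "joint_efforts": joint torques, N m; "ee_pos": TCP position; "tool_rot": TCP orientation; "contact_force": force on the tool from outside, world axes, zero at the start; "moment": the same for the moment, N m; "grip_width": finger opening in m.
Only numpy, scipy, OpenCV 4.12 (cv2) and the standard library are available. Lean on these libraries where they do the work, as an engineer would, in place of code of your own. Each camera call takes 0.05 s, during which the arm holds its last target.

## Working session

There is one attempt and no reset: what is moved stays moved. The work goes in short steps, Python scripts to look and compute and a shell command to move; the robot and the scene stay as the last step left them, time stands still between calls to the robot, and variables do not carry over. Pictures are saved under pics/ and viewed, and the job is handed in when it is done.

```bash
mkdir -p pics; cat > h.py <<'E'
import numpy as np, cv2
from cell import r, snapshot, calibration
def snap(name,tag):
    c=calibration(name); p,d=snapshot(name)
    np.savez(f'{tag}.npz',p=p,d=d,K=c['mtx'],V=c['view'])
    cv2.imwrite(f'pics/{tag}.png',cv2.cvtColor(p,cv2.COLOR_RGB2BGR))
def load(tag):
    z=np.load(f'{tag}.npz'); return z['p'],z['d'],np.array(z['K']),np.array(z['V'])
def cloud(tag):
    p,d,K,V=load(tag); h,w=d.shape
    u,v=np.meshgrid(np.arange(w),np.arange(h))
    c=np.stack([(u-K[0,2])/K[0,0]*d,(v-K[1,2])/K[1,1]*d,d],-1)
    W=(c-V[:3,3])@V[:3,:3]
    W[d<=0]=np.nan
    return p,W
def ray(tag,u,v,z):
    p,d,K,V=load(tag); R=V[:3,:3]; o=-R.T@V[:3,3]
    k=R.T@np.array([(u-K[0,2])/K[0,0],(v-K[1,2])/K[1,1],1]); return o+k*(z-o[2])/k[2]
E
python3 - <<'E'
from h import *
for n in('scene','side','wrist'):
    snap(n,n+'0'); V=calibration(n)['view']; print(n,-V[:3,:3].T@V[:3,3], V[2,:3])
print(r.state())
E
```

```text
scene [ 1.17758455 -0.02833016  0.71463944] [-0.76573881 -0.00462154 -0.64313507]
side [0.80672931 0.65565476 1.19887847] [-0.21854459 -0.54020409 -0.81266094]
wrist [ 0.20048531 -0.49334532  0.38385286] [-0.29914363 -0.06855729 -0.95174208]
{'t': 0.15, 'joint_positions': array([-1.48995475e+00,  3.42535836e-01,  1.52472829e+00, -2.72074776e-05,
        1.27540873e+00, -1.46014077e-01]), 'dq': array([-0.00103359, -0.00300354, -0.00248283,  0.00114505,  0.00128807,
        0.00109607]), 'joint_efforts': array([ 1.44690574e-03, -4.31469119e+01, -2.44352907e+01,  7.17963162e-02,
        5.37417526e-02, -9.20624439e-05]), 'ee_pos': array([ 0.11806593, -0.51128613,  0.24324273]), 'tool_rot': array([-3.12032970e+00, -3.55470496e-01, -1.44192134e-05]), 'contact_force': array([ 1.47327983, -0.45535393, -0.55051911]), 'moment': array([0.07577843, 0.00938114, 0.00189645]), 'grip_width': 0.09198069275338935}
```

View pics/scene0.png

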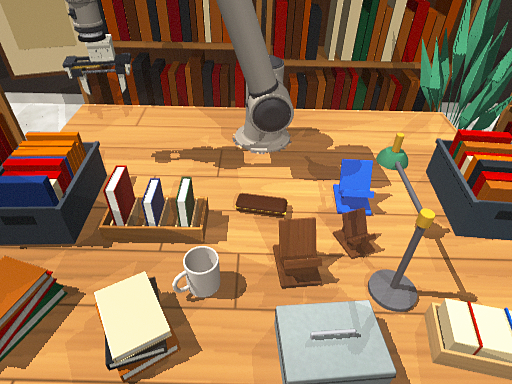

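View pics/side0.png

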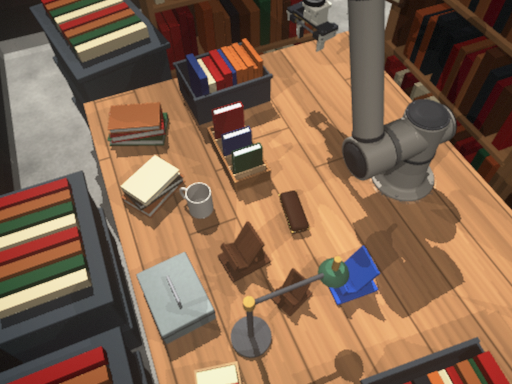

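View pics/wrist0.png

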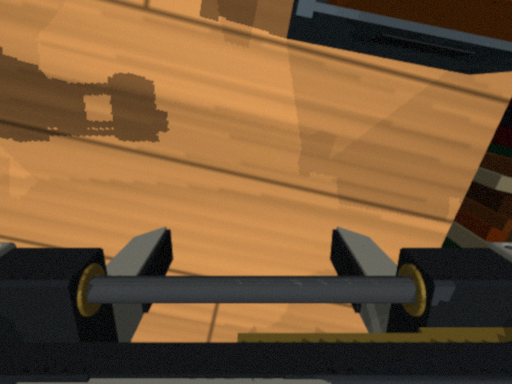

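The scene picture shows several possible matches:
- **Red book:** the upright one in the sorting box at scene (120,195). The other reds are in the left crate (50,160), the floor stacks (25,300) and the shelves.
- **Stand:** large dark (300,250), small dark (355,232) or blue (355,185). I choose the large dark one at (300,250).
- **Lamp:** only one, with its head at (393,157), grip at (398,141) and foot at (394,290).

Next I'll check these in a close crop.

```bash
python3 - <<'E'
from h import *
p=load('scene0')[0]; q=load('side0')[0]
a=cv2.resize(p[150:300,95:225],None,fx=3,fy=3,interpolation=cv2.INTER_CUBIC); b=cv2.resize(p[150:300,265:385],None,fx=3,fy=3,interpolation=cv2.INTER_CUBIC)
cv2.imwrite('pics/crop0.png',cv2.cvtColor(np.hstack([a,b]),cv2.COLOR_RGB2BGR))
a=cv2.resize(q[90:200,190:290],None,fx=4,fy=4,interpolation=cv2.INTER_CUBIC); b=cv2.resize(q[215:325,210:310],None,fx=4,fy=4,interpolation=cv2.INTER_CUBIC)
cv2.imwrite('pics/crop1.png',cv2.cvtColor(np.hstack([a,b]),cv2.COLOR_RGB2BGR))
for tag in('scene0','side0'):
    p,W=cloud(tag)
    hsv=cv2.cvtColor(p,cv2.COLOR_RGB2HSV)
    H,S,Vv=[hsv[...,i].astype(int) for i in range(3)]
    reg=(W[...,0]>.2)&(W[...,0]<.9)&(abs(W[...,1])<.5)
    z=W[...,2]
    # table
    t=reg&(z<.02)&(z>-.02); print(tag,'table z',np.nanmedian(z[t]))
    for nm,m in dict(red=((H<6)|(H>172))&(S>120)&(z>.1),green=(abs(H-70)<18)&(S>80)&(z>.08),blue=(abs(H-116)<14)&(S>90)&(z>.04)).items():
        m=reg&m; n,l,s,c=cv2.connectedComponentsWithStats(m.astype(np.uint8))
        for i in range(1,n):
            if s[i,4]>25:
                w=W[l==i]; print(nm,s[i],np.round(np.percentile(w,[3,50,97],axis=0),3).tolist())
E
```

```text
scene0 table z 0.0010296318742770627
red [103 166  29  45 450] [[0.437, -0.392, 0.102], [0.494, -0.366, 0.141], [0.537, -0.365, 0.169]]
green [376 147  32  23 463] [[0.461, 0.274, 0.228], [0.488, 0.296, 0.246], [0.503, 0.334, 0.257]]
blue [ 339  159   35   41 1223] [[0.325, 0.231, 0.044], [0.353, 0.273, 0.079], [0.414, 0.316, 0.126]]
blue [141 192   8  34  42] [[0.506, -0.307, 0.052], [0.536, -0.305, 0.106], [0.539, -0.304, 0.134]]
blue [504 308   8  21  64] [[0.781, 0.478, 0.083], [0.798, 0.483, 0.087], [0.818, 0.488, 0.09]]
side0 table z -0.0003912879920343021
red [211 101  33  28 451] [[0.44, -0.393, 0.103], [0.493, -0.367, 0.136], [0.54, -0.363, 0.168]]
green [325 259  10  18  95] [[0.471, 0.289, 0.252], [0.484, 0.306, 0.255], [0.494, 0.326, 0.257]]
green [340 263   5  11  37] [[0.449, 0.308, 0.249], [0.455, 0.318, 0.254], [0.462, 0.327, 0.257]]
blue [ 339  246   40   48 1028] [[0.324, 0.238, 0.046], [0.352, 0.287, 0.084], [0.414, 0.319, 0.126]]
```

View pics/crop0.png

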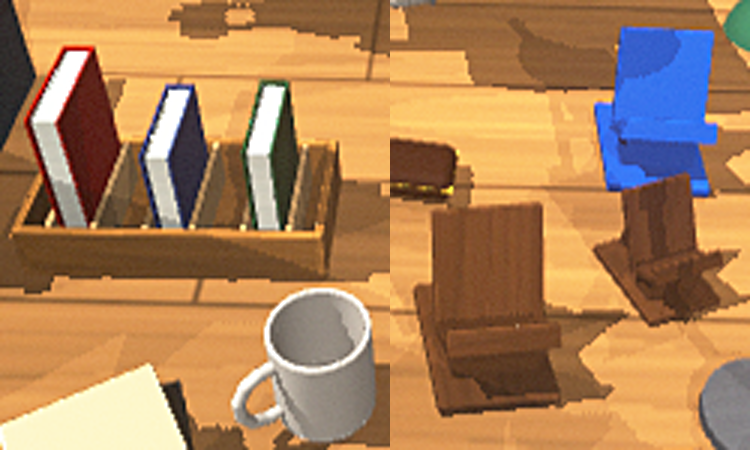

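View pics/crop1.png

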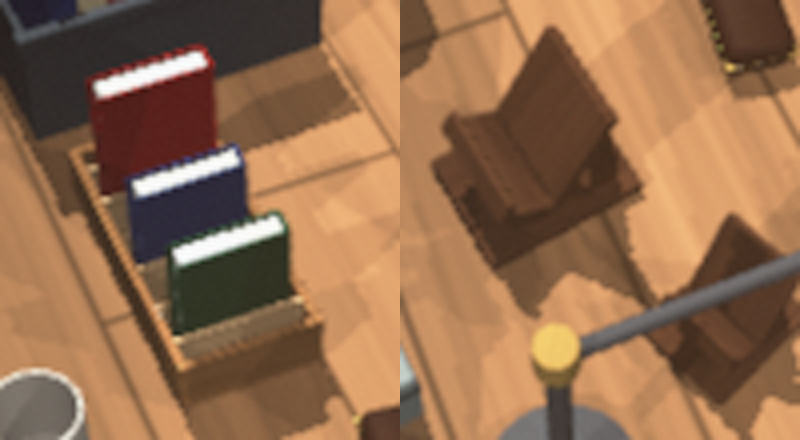

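```bash
python3 - <<'E'
from h import *
# book: white top pages & outline at z~.168 ; stand: brown points near
for tag in('scene0','side0'):
    p,W=cloud(tag); z=W[...,2]
    m=(z>.160)&(z<.176)&(W[...,0]>.4)&(W[...,0]<.6)&(W[...,1]<-.33)&(W[...,1]>-.44)
    w=W[m]; c,s,a=cv2.minAreaRect((w[:,:2]*1000).astype(np.float32))
    print(tag,'top',m.sum(),np.median(w[:,2]),np.round(c,1),np.round(s,1),a)
    # back cover plane y ~ a x + b
    hsv=cv2.cvtColor(p,cv2.COLOR_RGB2HSV);H=hsv[...,0];S=hsv[...,1]
    m=((H<6)|(H>172))&(S>120)&(z>.07)&(z<.155)&(W[...,0]>.4)&(W[...,0]<.6)&(W[...,1]<-.355)&(W[...,1]>-.377)
    w=W[m]; A=np.c_[w[:,0]-.49,w[:,2]-.1,np.ones(len(w))]; s=np.linalg.lstsq(A,w[:,1],rcond=None)[0]; print(' back plane slope x,z, y@x=.49',s)
    # box rim z~.055
    m=(z>.048)&(z<.062)&(W[...,0]>.38)&(W[...,0]<.62)&(W[...,1]<-.05)&(W[...,1]>-.46)
    m&=(H>8)&(H<28)
    w=W[m]; c,s,a=cv2.minAreaRect((w[:,:2]*1000).astype(np.float32)); print(' box',np.round(c,1),np.round(s,1),a)
    # stand
    m=(W[...,0]>.52)&(W[...,0]<.74)&(W[...,1]>.0)&(W[...,1]<.17)&(z>.012)&(z<.2)
    w=W[m]; print(' stand',m.sum(),np.round(np.nanpercentile(w,[1,50,99],axis=0),3).tolist())
    # base top z?
    print(np.histogram(w[:,2],bins=np.arange(.01,.16,.006)))
E
```

```text
scene0 top 353 0.165340939653375 [ 485.4 -379.2] [104.6  29.3] 0.43135738372802734
 back plane slope x,z, y@x=.49 [ 0.00968658  0.00046738 -0.36588285]
 box [ 488.3 -294.8] [132.1 270.3] 0.7600165009498596
 stand 2457 [[0.572, 0.035, 0.012], [0.618, 0.081, 0.07], [0.68, 0.133, 0.127]]
(array([434,  52,  48,  45,  32,  22, 146, 109, 145, 203, 218, 179, 107,
        98, 103,  99,  99, 109, 104, 104,   1,   0,   0,   0]), array([0.01 , 0.016, 0.022, 0.028, 0.034, 0.04 , 0.046, 0.052, 0.058,
       0.064, 0.07 , 0.076, 0.082, 0.088, 0.094, 0.1  , 0.106, 0.112,
       0.118, 0.124, 0.13 , 0.136, 0.142, 0.148, 0.154]))
side0 top 209 0.16433708938932587 [ 488.7 -378.6] [102.9  34.1] 0.8034817576408386
 back plane slope x,z, y@x=.49 [ 0.01547545  0.00098244 -0.36681916]
 box [ 491.3 -293.5] [131.4 273. ] 0.7435756921768188
 stand 1358 [[0.561, 0.039, 0.012], [0.619, 0.092, 0.068], [0.681, 0.134, 0.127]]
(array([157,  18,   9,   2,   7,  44, 134, 129, 108,  93, 121,  84,  52,
        53,  47,  52,  51,  50,  84,  60,   3,   0,   0,   0]), array([0.01 , 0.016, 0.022, 0.028, 0.034, 0.04 , 0.046, 0.052, 0.058,
       0.064, 0.07 , 0.076, 0.082, 0.088, 0.094, 0.1  , 0.106, 0.112,
       0.118, 0.124, 0.13 , 0.136, 0.142, 0.148, 0.154]))
```

```bash
python3 - <<'E'
from h import *
for tag in('scene0','side0'):
    p,W=cloud(tag); z=W[...,2]
    reg=(W[...,0]>.52)&(W[...,0]<.74)&(W[...,1]>.02)&(W[...,1]<.15)
    # back-rest plane, iterative
    m=reg&(z>.075)&(z<.122); w=W[m]
    for k in range(6):
        c=w.mean(0); n=np.linalg.svd(w-c,full_matrices=False)[2][2]; n*=np.sign(n[2])
        d=(W[m]-c)@n; w=W[m][abs(d)<.0025]
    print(tag,'n',n,'lean',np.arcsin(n[2]),'yaw',np.degrees(np.arctan2(n[1],n[0])),len(w))
    yaw=np.arctan2(n[1],n[0]); ex=np.array([np.cos(yaw),np.sin(yaw),0]); ey=np.array([-np.sin(yaw),np.cos(yaw),0])
    s=(W-c)@ey
    inl=m&(abs((W-c)@n)<.003)
    # edges in bands of height
    for lo in(.08,.09,.10,.11):
        q=inl&(z>lo)&(z<lo+.01); print('  band',lo,np.round(np.percentile(s[q],[1,99]),4), )
    print('  mean',c,'ey',ey)
    cs=[]
    q=inl; mid=(np.percentile(s[q],1)+np.percentile(s[q],99))/2
    P=c+mid*ey
    # corner: along slope to z=.045 on plane at mid
    up=np.cross(n,ey); up*=np.sign(up[2]); C=P+up*((.045-P[2])/up[2]); print('  corner',C,'width',np.ptp(np.percentile(s[q],[1,99])),'top z',np.percentile(z[reg&(abs((W-c)@n)<.003)],99.5))
    b=reg&(z>.005)&(z<.016); wb=W[b]; 
    print('  base rel corner x',np.round(np.percentile((wb-C)@ex,[1,99]),4),' y',np.round(np.percentile((wb-C)@ey,[1,99]),4),np.median(wb[:,2]))
    # ledge/lip
    f=reg&(z>.05)&((W-c)@n>.006); wf=W[f]; print('  lip y',np.round(np.percentile((wf-C)@ey,[1,99]),4),'n-dist',np.round(np.percentile((wf-C)@n,[1,50,99]),4),'up',np.round(np.percentile((wf-C)@up,[1,50,99]),4))
    # lamp
E
```

```text
scene0 n [0.85857903 0.11455801 0.49971843] lean 0.5232736743036943 yaw 7.599941754442031 738
  band 0.08 [-0.043   0.0436]
  band 0.09 [-0.0424  0.0431]
  band 0.1 [-0.0445  0.044 ]
  band 0.11 [-0.0442  0.0437]
  mean [0.59654244 0.08052186 0.09874237] ey [-0.13225538  0.99121567  0.        ]
  corner [0.62725701 0.08475701 0.045     ] width 0.086925106183289 top z 0.1285517646405365
  base rel corner x [-0.07    0.0551]  y [-0.0497  0.0484] 0.012496680215597793
  lip y [-0.0446  0.0433] n-dist [0.0087 0.0455 0.0487] up [-0.0072  0.0027  0.0136]
side0 n [0.78881092 0.12777119 0.60120867] lean 0.6450128014441967 yaw 9.200828293721793 261
  band 0.08 [-0.0434  0.0425]
  band 0.09 [-0.042   0.0413]
  band 0.1 [-0.0454  0.0403]
  band 0.11 [-0.0449  0.0439]
  mean [0.59748669 0.08314079 0.10125298] ey [-0.15989546  0.98713395  0.        ]
  corner [0.63934417 0.08941873 0.045     ] width 0.08755776908490327 top z 0.126376266201238
  base rel corner x [-0.0931  0.0634]  y [-0.0517  0.0488] 0.010636463516759145
  lip y [-0.0482  0.0415] n-dist [0.0063 0.0351 0.0415] up [-0.009   0.0029  0.0965]
```

```bash
python3 - <<'E'
from h import *
from scipy.optimize import least_squares
for tag in('scene0','side0'):
    p,W=cloud(tag); z=W[...,2]; hsv=cv2.cvtColor(p,cv2.COLOR_RGB2HSV);H,S=hsv[...,0],hsv[...,1]
    def box(x0,x1,y0,y1,z0,z1): return (W[...,0]>x0)&(W[...,0]<x1)&(W[...,1]>y0)&(W[...,1]<y1)&(z>z0)&(z<z1)
    m=box(.6,.8,.2,.4,.245,.27)&(S>120); w=W[m]; print(tag,'cap',m.sum(),np.round(np.percentile(w,[2,50,98],axis=0),3).tolist())
    m=box(.4,.6,.2,.4,.262,.31); w=W[m]; print('grip',m.sum(),np.round(np.percentile(w,[2,50,98],axis=0),3).tolist())
    t=box(.4,.6,.2,.4,.298,.31); print('grip top',W[t].mean(0) if t.sum() else 0)
    m=box(.5,.66,.2,.4,.2,.26)&(S<60); w=W[m]; print('arm',m.sum(),np.round(np.percentile(w,[2,50,98],axis=0),3).tolist())
    m=box(.55,.85,.15,.45,.012,.04)&(S<80); w=W[m]; print('foot',m.sum(),np.round(np.percentile(w,[1,50,99],axis=0),3).tolist())
    m=box(.2,.7,-.75,-.42,.12,.3); w=W[m]; print('crate',m.sum(),np.round(np.percentile(w,[1,50,99],axis=0),3).tolist() if len(w) else 0)
E
```

```text
scene0 cap 194 [[0.673, 0.292, 0.246], [0.692, 0.303, 0.257], [0.701, 0.317, 0.26]]
grip 143 [[0.464, 0.3, 0.263], [0.475, 0.306, 0.286], [0.479, 0.315, 0.302]]
grip top [0.47176865 0.30733998 0.30106361]
arm 285 [[0.503, 0.301, 0.24], [0.588, 0.304, 0.245], [0.656, 0.311, 0.248]]
foot 1280 [[0.638, 0.255, 0.012], [0.696, 0.3, 0.016], [0.739, 0.355, 0.035]]
crate 5227 [[0.272, -0.723, 0.121], [0.436, -0.586, 0.159], [0.568, -0.498, 0.182]]
side0 cap 134 [[0.677, 0.295, 0.246], [0.69, 0.308, 0.257], [0.702, 0.32, 0.26]]
grip 101 [[0.464, 0.302, 0.262], [0.475, 0.313, 0.294], [0.48, 0.318, 0.302]]
grip top [0.47213151 0.30966005 0.30047398]
arm 318 [[0.503, 0.304, 0.231], [0.577, 0.31, 0.244], [0.656, 0.316, 0.248]]
foot 1080 [[0.642, 0.222, 0.012], [0.699, 0.309, 0.016], [0.843, 0.358, 0.039]]
crate 2992 [[0.276, -0.729, 0.121], [0.425, -0.587, 0.151], [0.574, -0.499, 0.181]]
```

```bash
cat > go.py <<'E'
# usage: go.py x y z yawdeg  -> remaining shift in tool axes (mm) and turn
import sys,numpy as np
from scipy.spatial.transform import Rotation as Ro
from cell import r
s=r.state(); R=Ro.from_rotvec(s['tool_rot']).as_matrix(); p=s['ee_pos']
yaw=np.degrees(np.arctan2(R[1,0],R[0,0]))
print('t',round(s['t'],2),'pos',np.round(p*1000,1),'yaw',round(yaw,2),'tilt',round(np.degrees(np.arccos(-R[2,2])),2),'F',np.round(s['contact_force'],1),'w',round(s['grip_width']*1000,1),'q',np.round(s['joint_positions'],2))
if len(sys.argv)>4:
    x,y,z,a=map(float,sys.argv[1:5])
    print('shift tool mm',np.round(R.T@(np.array([x,y,z])-p)*1000,1),'turn',round(-(a-yaw),2))
E
python3 -m jog '[[[0,0,0],6.2,1],[[0,0,0],6.2,1]]'; python3 go.py .488 -.379 .243 .8
```

```text
t: 0.4
ee_pos: [0.118, -0.5109, 0.2426]
tool_rot: [-3.139, -0.007, 0.0]
contact_force: [0.4, 0.5, -0.1]
grip_width: 0.0917
t 0.4 pos [ 118.  -510.9  242.6] yaw 0.25 tilt 0.15 F [ 0.4  0.5 -0.1] w 91.7 q [-1.49  0.34  1.53 -0.    1.28  0.08]
shift tool mm [ 3.705e+02 -1.303e+02 -2.000e-01] turn -0.55
```

```bash
python3 -m jog '[[[0.03,-0.011,0],0,1],[[0.04,-0.014,0],0,1],[[0.04,-0.014,0],0,1],[[0.04,-0.014,0],0,1],[[0.04,-0.014,0],0,1],[[0.04,-0.014,0],0,1],[[0.04,-0.014,0],0,1],[[0.04,-0.014,0],0,1],[[0.03,-0.011,0],-0.5,1]]'; python3 go.py .488 -.379 .243 .8
```

```text
t: 1.52
ee_pos: [0.4657, -0.3868, 0.2397]
tool_rot: [-3.135, -0.01, 0.005]
contact_force: [0.1, -0.2, -0.2]
grip_width: 0.0919
t 1.52 pos [ 465.7 -386.8  239.7] yaw 0.37 tilt 0.43 F [ 0.1 -0.2 -0.2] w 91.9 q [-0.82  0.5   1.29  0.    1.36  0.74]
shift tool mm [22.4 -7.7 -3.3] turn -0.43
```

```bash
python3 -m jog '[[[0.02,-0.007,-0.002],-0.4,1],[[0.003,-0.001,0],0,1],[[0,0,0],0,1]]'; python3 go.py .488 -.379 .147 .8; python3 -c "
from h import *
snap('wrist','w1');snap('side','s1')
p,W=cloud('w1');z=W[...,2]
m=(z>.158)&(z<.178)&(W[...,1]<-.34)&(W[...,1]>-.42);w=W[m]
print(m.sum(),cv2.minAreaRect((w[:,:2]*1000).astype(np.float32)),np.median(w[:,2]))"
```

```text
t: 1.9
ee_pos: [0.4903, -0.3769, 0.24]
tool_rot: [-3.133, -0.026, 0.008]
contact_force: [-0.8, -0.4, -0.3]
grip_width: 0.0917
t 1.9 pos [ 490.3 -376.9  240. ] yaw 0.96 tilt 0.59 F [-0.8 -0.4 -0.3] w 91.7 q [-0.78  0.52  1.24  0.    1.38  0.77]
shift tool mm [-1.9  2.9 93. ] turn 0.16
4636 ((487.1767883300781, -381.28173828125), (105.40930938720703, 28.015182495117188), 0.6926522850990295) 0.1638026792044397
```

View pics/w1.png

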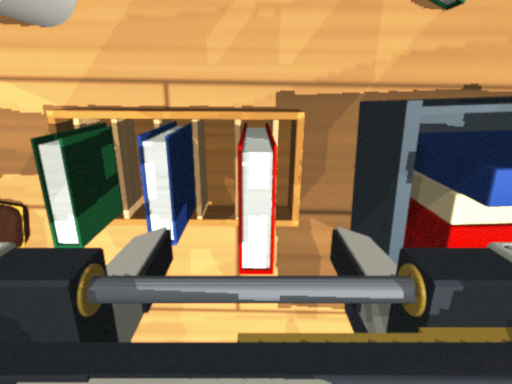

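The wrist view shows the red book's head at (258,200) with the jaws straddling it. The measured 105 x 28 mm rectangle matches the book.

```bash
python3 -m jog '[[[-0.003,0.003,0.015],0.2,0.4],[[0,0,0.03],0,0.3],[[0,0,0.03],0,0.3],[[0,0,0.015],0,0.3],[[0,0,0],0,0.3]]'; python3 go.py .4875 -.380 .146 .7
```

```text
t: 2.62
ee_pos: [0.4823, -0.3818, 0.1455]
tool_rot: [-3.133, -0.011, 0.01]
contact_force: [-0.2, -0.2, 0.3]
grip_width: 0.0597
t 2.62 pos [ 482.3 -381.8  145.5] yaw 0.39 tilt 0.63 F [-0.2 -0.2  0.3] w 59.7 q [-0.79  0.6   1.39  0.    1.17  0.77]
shift tool mm [ 5.2 -1.8 -0.5] turn -0.31
```

```bash
python3 -m jog '[[[0.005,-0.001,0],-0.2,0.3],[[0,0,0],0,-1],[[0,0,0],0,-1],[[0,0,0],0,-1],[[0,0,0],0,-1]]'; python3 go.py .488 -.379 .305 .7
```

```text
t: 3.25
ee_pos: [0.4889, -0.3819, 0.1488]
tool_rot: [-3.137, -0.017, 0.003]
contact_force: [0.3, -0.5, -1.9]
grip_width: 0.028
t 3.25 pos [ 488.9 -381.9  148.8] yaw 0.61 tilt 0.3 F [ 0.3 -0.5 -1.9] w 28.0 q [-0.79  0.6   1.37  0.    1.18  0.77]
shift tool mm [  -1.2   -3.7 -156.1] turn -0.09
```

```bash
python3 -m jog '[[[0,0,-0.008],0,-1],[[0,0,-0.02],0,-1],[[0,0,-0.025],0,-1],[[0,0,-0.03],0,-1],[[0,0,-0.03],0,-1],[[0,0,-0.03],0,-1],[[0,0,-0.02],0,-1],[[0,0,0],0,-1]]'; python3 go.py .488 -.379 .31 .7; python3 -c "
from h import *
snap('scene','c2');snap('side','s2')"
```

```text
t: 4.25
ee_pos: [0.4882, -0.3819, 0.3166]
tool_rot: [-3.133, -0.016, 0.01]
contact_force: [-0.0, -0.1, -2.8]
grip_width: 0.0279
t 4.25 pos [ 488.2 -381.9  316.6] yaw 0.6 tilt 0.62 F [-0.  -0.1 -2.8] w 27.9 q [-0.79  0.49  1.09  0.    1.57  0.77]
shift tool mm [-0.1 -2.8  6.6] turn -0.1
```

View pics/c2.png

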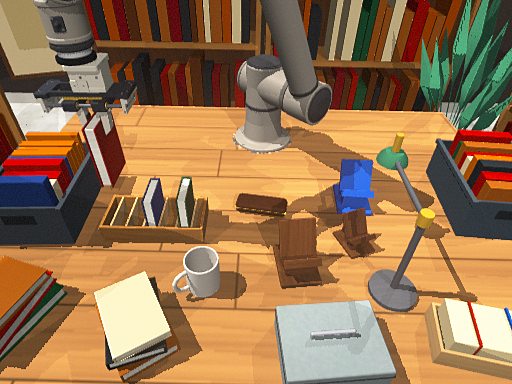

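The red book is lifted clear at (105,150), and the blue and green books still stand in their slots. Next I'll turn it, then carry it across.

```bash
python3 -m jog '[[[0,0,0],-5,-1],[[0,0,0],-10,-1],[[0,0,0],-10,-1],[[0,0,0],-10,-1],[[0,0,0],-10,-1],[[0,0,0],-10,-1],[[0,0,0],-10,-1],[[0,0,0],-10,-1],[[0,0,0],-10,-1],[[0,0,0],-8,-1],[[0,0,0],-4,-1],[[0,0,0],0,-1]]'; python3 go.py .62 -.06 .317 97.6
```

```text
t: 5.85
ee_pos: [0.4828, -0.3767, 0.2927]
tool_rot: [-1.969, -2.381, -0.01]
contact_force: [0.0, -0.4, -2.4]
grip_width: 0.028
t 5.85 pos [ 482.8 -376.7  292.7] yaw 100.77 tilt 3.01 F [ 0.  -0.4 -2.4] w 28.0 q [-0.79  0.51  1.12  0.    1.56 -0.98]
shift tool mm [286.3 193.5 -17. ] turn 3.17
```

```bash
cat >> go.py <<'E'
print('tool z axis',np.round(R[:,2],4))
E
python3 go.py; python3 -m jog '[[[0,0,0],0,-1],[[0,0,0],0,-1]]'; python3 go.py;python3 -m jog '[[[0,0,-0.01],0,-1],[[0,0,-0.01],0,-1]]'; python3 go.py
```

```text
t 5.85 pos [ 482.8 -376.7  292.7] yaw 100.77 tilt 3.01 F [ 0.  -0.4 -2.4] w 28.0 q [-0.79  0.51  1.12  0.    1.56 -0.98]
tool z axis [-0.0358  0.0384 -0.9986]
t: 6.1
ee_pos: [0.4825, -0.3764, 0.2913]
tool_rot: [-1.971, -2.376, -0.011]
contact_force: [-0.4, -0.9, -2.6]
grip_width: 0.0277
t 6.1 pos [ 482.5 -376.4  291.3] yaw 100.62 tilt 3.14 F [-0.4 -0.9 -2.6] w 27.7 q [-0.79  0.51  1.13  0.    1.56 -0.97]
tool z axis [-0.0375  0.04   -0.9985]
t: 6.35
ee_pos: [0.4831, -0.3771, 0.3119]
tool_rot: [-1.971, -2.375, -0.011]
contact_force: [0.9, -0.3, -3.4]
grip_width: 0.0281
t 6.35 pos [ 483.1 -377.1  311.9] yaw 100.58 tilt 3.22 F [ 0.9 -0.3 -3.4] w 28.1 q [-0.79  0.51  1.08  0.    1.61 -0.97]
tool z axis [-0.0384  0.041  -0.9984]
```

```bash
python3 go.py .60 -.06 .317 97.6; python3 -m jog '[[[0.02,0.012,-0.001],3,-1],[[0.04,0.024,-0.002],0,-1],[[0.05,0.03,-0.002],0,-1]]';python3 go.py .60 -.06 .317 97.6
```

```text
t 6.35 pos [ 483.1 -377.1  311.9] yaw 100.58 tilt 3.22 F [ 0.9 -0.3 -3.4] w 28.1 q [-0.79  0.51  1.08  0.    1.61 -0.97]
shift tool mm [290.2 173.3   3.4] turn 2.98
tool z axis [-0.0384  0.041  -0.9984]
t: 6.72
ee_pos: [0.5337, -0.2612, 0.323]
tool_rot: [-2.047, -2.316, -0.007]
contact_force: [1.3, 0.0, -2.3]
grip_width: 0.028
t 6.72 pos [ 533.7 -261.2  323. ] yaw 97.02 tilt 2.9 F [ 1.3  0.  -2.3] w 28.0 q [-0.59  0.46  1.13  0.01  1.6  -0.71]
shift tool mm [191.2  90.8  11.2] turn -0.58
tool z axis [-0.0346  0.037  -0.9987]
```

```bash
python3 -m jog '[[[0.05,0.024,0.002],0,-1],[[0.05,0.024,0.002],0,-1],[[0.05,0.024,0.002],0,-1],[[0.02,0.01,0.002],0,-1],[[0,0,0],0,-1]]';python3 go.py .60 -.06 .317 97.6; python3 -c "
from h import *
snap('wrist','w3');snap('scene','c3')"
```

```text
t: 7.35
ee_pos: [0.5976, -0.0728, 0.3254]
tool_rot: [-2.047, -2.327, -0.013]
contact_force: [-0.5, -0.1, -3.2]
grip_width: 0.0279
t 7.35 pos [597.6 -72.8 325.4] yaw 97.29 tilt 2.49 F [-0.5 -0.1 -3.2] w 27.9 q [-0.26  0.47  1.11  0.03  1.6  -0.39]
shift tool mm [12.   4.2  8.7] turn -0.31
tool z axis [-0.0262  0.0347 -0.9991]
```

View pics/w3.png

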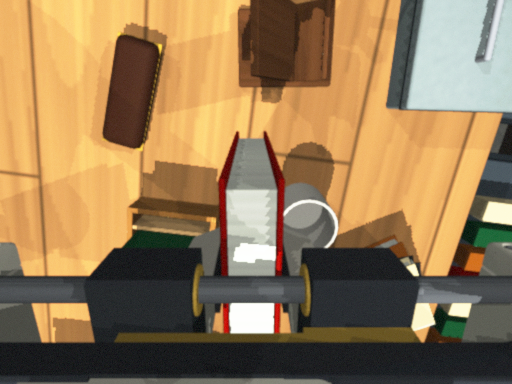

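View pics/c3.png

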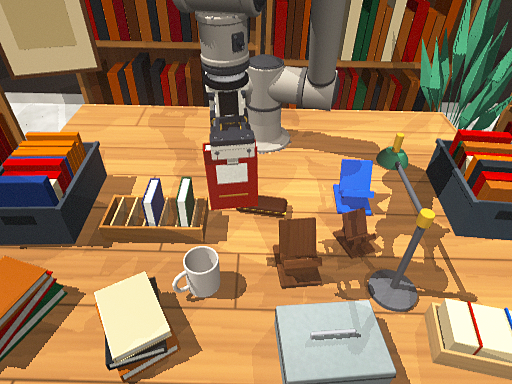

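Scene: the book's pale panel (232,175) faces out towards the stand's +x. Wrist: the stand is at (285,45). I'll refine the stand's pose from the wrist depth.

```bash
python3 - <<'E'
from h import *
p,W=cloud('w3'); z=W[...,2]
reg=(W[...,0]>.5)&(W[...,0]<.75)&(W[...,1]>-.0)&(W[...,1]<.16)
t=(z<.02)&(z>-.03)&(W[...,0]>.4)&(W[...,0]<.8)&(W[...,1]<.03); print('table',np.nanmedian(z[(abs(z)<.01)]))
print(reg.sum(),np.histogram(z[reg],bins=np.arange(-.02,.15,.008)))
b=reg&(z>.006)&(z<.019); w=W[b]; print('base',len(w),cv2.minAreaRect((w[:,:2]*1000).astype(np.float32)))
m=reg&(z>.06)&(z<.135); w=W[m]
c=np.median(w,0); 
n=np.array([.86,.114,.5]); d0=np.median((w-c)@n)
for k in range(8):
    d=(W[m]-c)@n; w=W[m][abs(d-0)<.004]; c=w.mean(0); n=np.linalg.svd(w-c,full_matrices=False)[2][2]; n*=np.sign(n[2])
print('rest n',n,'lean',np.arcsin(n[2]),'yaw',np.degrees(np.arctan2(n[1],n[0])),len(w),c)
up=np.array([-n[0]*n[2],-n[1]*n[2],1-n[2]**2]);up/=np.linalg.norm(up)
C=c+up*((.045-c[2])/up[2]); print('pt on corner line',C, 'y edge', w[:,1].min())
ns=np.array([.8586,.1146,.4997]); Cs=np.array([.6273,.0848,.045]); print('wrist rest vs scene plane offset mm',np.median((w-Cs)@ns)*1000)
# book held: top pages in view
hs=(z>.3)&(z<.36)
h=W[hs&(W[...,1]<.03)&(W[...,1]>-.15)]; print('held top',len(h),cv2.minAreaRect((h[:,:2]*1000).astype(np.float32)),np.median(h[:,2]))
p,W=cloud('c3');hsv=cv2.cvtColor(p,cv2.COLOR_RGB2HSV);H=hsv[...,0];S=hsv[...,1];z=W[...,2]
m=((H<6)|(H>172))&(S>120)&(W[...,0]>.55)&(W[...,0]<.66)&(W[...,1]>-.16)&(W[...,1]<.02)&(z>.1)
w=W[m];print('cover red',m.sum(),np.round(np.percentile(w,[1,50,99],axis=0),4))
c=w.mean(0);n=np.linalg.svd(w-c,full_matrices=False)[2][2];print('n',n)
v,u=np.where(m); q=cv2.minAreaRect(np.c_[u,v].astype(np.float32));print(q)
E
```

```text
table -0.0005562613669545801
19597 (array([    0,     1, 11562,  1003,   257,    22,    17,    53,  1122,
        1258,   794,   652,   557,   308,   337,   303,   322,   549,
         480,     0,     0]), array([-0.02 , -0.012, -0.004,  0.004,  0.012,  0.02 ,  0.028,  0.036,
        0.044,  0.052,  0.06 ,  0.068,  0.076,  0.084,  0.092,  0.1  ,
        0.108,  0.116,  0.124,  0.132,  0.14 ,  0.148]))
base 1250 ((618.760498046875, 83.27229309082031), (129.62379455566406, 99.8937759399414), 7.695776462554932)
rest n [0.85207445 0.11314294 0.5110458 ] lean 0.5364010253712851 yaw 7.563788531371662 2765 [0.59834845 0.07552932 0.09849267]
pt on corner line [0.62987568 0.07971567 0.045     ] y edge 0.033430297142687776
wrist rest vs scene plane offset mm 1.03549441469843
held top 10744 ((597.0792846679688, -64.06233978271484), (85.9459457397461, 57.014244079589844), 75.04571533203125) 0.34086287002733373
cover red 1796 [[ 0.5994 -0.1252  0.1875]
 [ 0.6086 -0.0756  0.247 ]
 [ 0.618  -0.0203  0.343 ]]
n [-0.99194083 -0.12615165  0.01179648]
((229.89627075195312, 154.1231689453125), (106.63755798339844, 53.40418243408203), 85.10090637207031)
```

```bash
python3 - <<'E'
from h import *
p,W=cloud('c3');hsv=cv2.cvtColor(p,cv2.COLOR_RGB2HSV);H=hsv[...,0];S=hsv[...,1];z=W[...,2]
m=(W[...,0]>.57)&(W[...,0]<.65)&(W[...,1]>-.16)&(W[...,1]<.02)&(z>.1)&(z<.34)&(((H<6)|(H>172))&(S>100))
for zz in (.19,.21,.23,.25,.27,.29,.31,.33):
    q=m&(abs(z-zz)<.01); w=W[q]
    if len(w)>5: print(zz,len(w),np.round([w[:,1].min(),w[:,1].max(),(w[:,1].min()+w[:,1].max())/2,np.median(w[:,0])],4))
w=W[m]; print('z',w[:,2].min(),w[:,2].max())
E
python3 go.py .638 .084 .26 97.6
```

```text
0.19 204 [-0.1206 -0.019  -0.0698  0.6078]
0.21 311 [-0.1214 -0.0193 -0.0703  0.6079]
0.23 264 [-0.1222 -0.0198 -0.071   0.6085]
0.25 333 [-0.123  -0.0203 -0.0717  0.6088]
0.27 146 [-0.124  -0.0208 -0.0724  0.6122]
0.29 152 [-0.125  -0.0233 -0.0742  0.6131]
0.31 257 [-0.1254 -0.0238 -0.0746  0.6123]
0.33 99 [-0.1269 -0.0243 -0.0756  0.6157]
z 0.18443318018719954 0.33987788111140704
t 7.45 pos [597.2 -74.7 325.3] yaw 97.15 tilt 2.47 F [ 0.3  0.1 -2.7] w 27.7 q [-0.26  0.46  1.11  0.03  1.6  -0.39]
shift tool mm [149.9  61.8  69.6] turn -0.45
tool z axis [-0.0262  0.0342 -0.9991]
```

```bash
python3 -m jog '[[[0.03,0.01,0],-0.3,-1],[[0.045,0.019,0],0,-1],[[0.045,0.019,0],0,-1],[[0.025,0.011,0],0,-1],[[0,0,0],0,-1]]';python3 go.py .642 .0815 .215 97.4
```

```text
t: 8.07
ee_pos: [0.6389, 0.0713, 0.331]
tool_rot: [-2.061, -2.319, -0.012]
contact_force: [0.0, -0.4, -3.5]
grip_width: 0.0277
t 8.07 pos [638.9  71.3 331. ] yaw 96.74 tilt 2.28 F [ 0.  -0.4 -3.5] w 27.7 q [-0.02  0.55  0.96  0.03  1.66 -0.14]
shift tool mm [  5.8   6.6 116.2] turn -0.66
tool z axis [-0.0242  0.0315 -0.9992]
```

```bash
python3 -m jog '[[[0.004,0.005,0.02],-0.6,-1],[[0.002,0.002,0.03],0,-1],[[0,0,0.03],0,-1],[[0,0,0.015],0,-1],[[0,0,0],0,-1]]';python3 go.py .642 .0815 .215 97.4
```

```text
t: 8.7
ee_pos: [0.6436, 0.071, 0.2359]
tool_rot: [-2.063, -2.324, -0.011]
contact_force: [-0.5, -1.1, -1.5]
grip_width: 0.0278
t 8.7 pos [643.6  71.  235.9] yaw 96.79 tilt 2.01 F [-0.5 -1.1 -1.5] w 27.8 q [-0.02  0.59  1.14  0.03  1.43 -0.14]
shift tool mm [10.   0.  21.2] turn -0.61
tool z axis [-0.0209  0.0281 -0.9994]
```

```bash
python3 -m jog '[[[0.012,0,0.005],-1,-1],[[0,0,0],0,-1]]';python3 go.py .642 .0815 .215 97.4; python3 -c "
from h import *
snap('scene','c4');snap('side','s4');snap('wrist','w4')
p,W=cloud('c4');hsv=cv2.cvtColor(p,cv2.COLOR_RGB2HSV);H=hsv[...,0];S=hsv[...,1];z=W[...,2]
m=(W[...,0]>.6)&(W[...,0]<.7)&(W[...,1]>-.02)&(W[...,1]<.18)&(z>.07)&(z<.27)&(((H<6)|(H>172))&(S>100))
ex=np.array([.991,.133,0]);ey=np.array([-.133,.991,0]);C=np.array([.628,.0847,.045])
X=(W-C)@ex;Y=(W-C)@ey
for zz in np.arange(.08,.26,.02):
    q=m&(abs(z-zz)<.01)
    if q.sum()>5: print(round(zz,3),q.sum(),np.round([Y[q].min()*1e3,Y[q].max()*1e3,(Y[q].min()+Y[q].max())*500,np.median(X[q])*1e3],1))
print('z',z[m].min(),z[m].max())
"
```

```text
t: 8.95
ee_pos: [0.6429, 0.083, 0.2333]
tool_rot: [-2.044, -2.344, -0.015]
contact_force: [-0.5, -0.7, -3.3]
grip_width: 0.0278
t 8.95 pos [642.9  83.  233.3] yaw 97.8 tilt 1.9 F [-0.5 -0.7 -3.3] w 27.8 q [-0.    0.59  1.15  0.03  1.42 -0.14]
shift tool mm [-1.9 -0.9 18.3] turn 0.4
tool z axis [-0.0173  0.0282 -0.9995]
0.1 198 [-55.2  50.5  -2.3  25.8]
0.12 239 [-55.2  48.6  -3.3  26.2]
0.14 231 [-56.1  48.9  -3.6  26.5]
0.16 262 [-57.1  47.9  -4.6  26.8]
0.18 135 [-57.6  47.1  -5.3  27. ]
0.2 136 [-58.4  46.8  -5.8  27.2]
0.22 122 [-58.8 -20.1 -39.5  27.8]
0.24 161 [-59.9 -20.7 -40.3  28. ]
z 0.0920087770397222 0.254031687420615
```

View pics/c4.png

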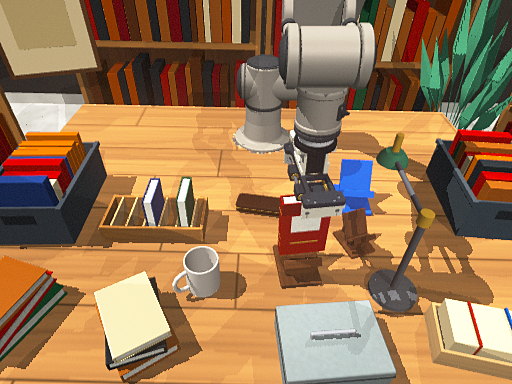

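View pics/s4.png

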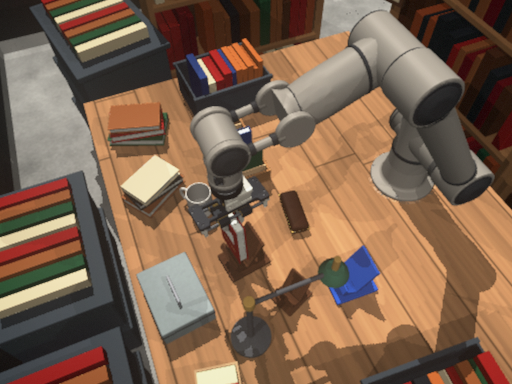

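The book hangs over the stand at scene (303,225), with its foot at z = 92 mm and about 2 mm off centre. I'll lower it in small steps.

```bash
python3 -m jog '[[[0.003,0.001,0.012],0,-1],[[0,0,0.008],0,-1],[[0,0,0.002],0,-1]]';python3 go.py .642 .0835 .200 97.6
```

```text
t: 9.48
ee_pos: [0.6435, 0.0862, 0.2103]
tool_rot: [-2.046, -2.344, -0.016]
contact_force: [-0.6, 0.1, -2.8]
grip_width: 0.0276
t 9.47 pos [643.5  86.2 210.3] yaw 97.76 tilt 1.83 F [-0.6  0.1 -2.8] w 27.6 q [ 0.    0.61  1.18  0.03  1.37 -0.14]
shift tool mm [-2.7 -1.7 10.3] turn 0.16
tool z axis [-0.0162  0.0276 -0.9995]
```

```bash
python3 -m jog '[[[0,-0.003,0.005],0,-1],[[0,0,0.003],0,-1]]';python3 go.py .642 .0835 .200 97.6;python3 -m jog '[[[0,0,0.003],0,-1]]';python3 go.py .642 .0835 .200 97.6
```

```text
t: 9.72
ee_pos: [0.6401, 0.0859, 0.2017]
tool_rot: [-2.046, -2.344, -0.015]
contact_force: [-0.1, 1.0, -2.9]
grip_width: 0.0279
t 9.72 pos [640.1  85.9 201.7] yaw 97.75 tilt 1.85 F [-0.1  1.  -2.9] w 27.9 q [ 0.    0.61  1.21  0.03  1.34 -0.14]
shift tool mm [-2.7  1.6  1.6] turn 0.15
tool z axis [-0.0166  0.0276 -0.9995]
t: 9.85
ee_pos: [0.6404, 0.0863, 0.2006]
tool_rot: [-2.047, -2.345, -0.018]
contact_force: [-5.4, 1.8, 18.2]
grip_width: 0.0279
t 9.85 pos [640.4  86.3 200.6] yaw 97.76 tilt 1.81 F [-5.4  1.8 18.2] w 27.9 q [ 0.    0.61  1.21  0.03  1.34 -0.14]
shift tool mm [-3.   1.2  0.5] turn 0.16
tool z axis [-0.0143  0.0282 -0.9995]
```

```bash
python3 -m jog '[[[0,0,-0.001],0,-1],[[0,0,0],0,-0.34]]';python3 go.py;  python3 -m jog '[[[0,0,0],0,-0.3],[[0,0,0],0,-0.3]]';python3 go.py; python3 -c "
from h import *
snap('scene','c5');snap('side','s5');snap('wrist','w5')
a=cv2.imread('pics/c5.png')[150:290,240:360];b=cv2.imread('pics/s5.png')[160:300,180:300]
cv2.imwrite('pics/cr5.png',cv2.resize(np.hstack([a,b]),None,fx=3.3,fy=3.3,interpolation=cv2.INTER_CUBIC))"
```

```text
t: 10.1
ee_pos: [0.6408, 0.0862, 0.2028]
tool_rot: [-2.048, -2.346, -0.021]
contact_force: [-1.2, -0.3, 0.2]
grip_width: 0.0298
t 10.1 pos [640.8  86.2 202.8] yaw 97.76 tilt 1.75 F [-1.2 -0.3  0.2] w 29.8 q [ 0.    0.6   1.21  0.03  1.34 -0.14]
tool z axis [-0.0119  0.0281 -0.9995]
t: 10.35
ee_pos: [0.6412, 0.0862, 0.2031]
tool_rot: [-2.048, -2.346, -0.022]
contact_force: [-0.1, 0.4, 0.2]
grip_width: 0.0318
t 10.35 pos [641.2  86.2 203.1] yaw 97.75 tilt 1.73 F [-0.1  0.4  0.2] w 31.8 q [ 0.    0.6   1.21  0.03  1.34 -0.14]
tool z axis [-0.0109  0.0281 -0.9995]
```

View pics/cr5.png

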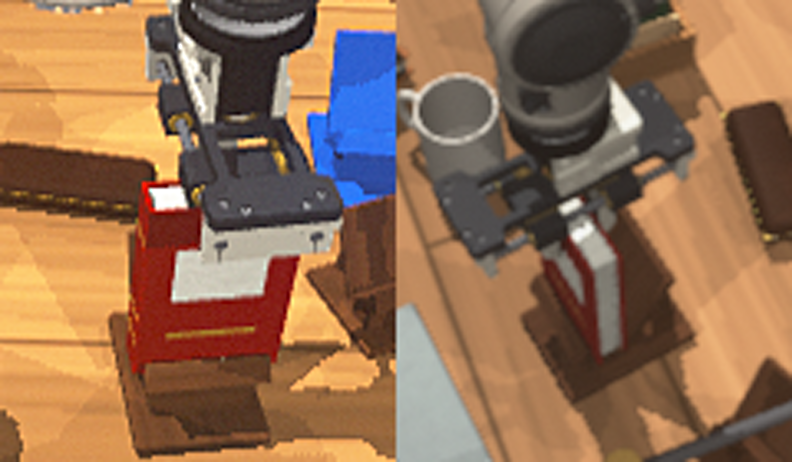

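View pics/w5.png

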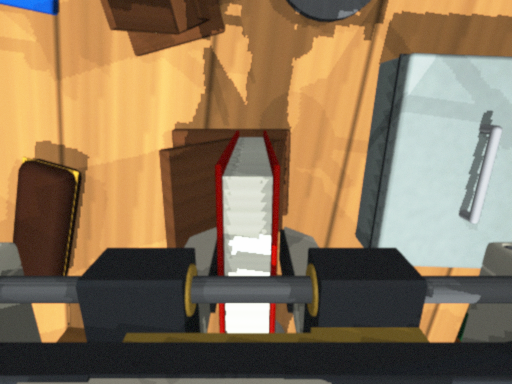

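The book stands on the ledge between loosened fingers, leaning on the rear one (wrist (250,230)). Next I'll lean it back under control.

```bash
python3 -m jog '[[[0,-0.003,0],0,-0.24],[[0,-0.004,0.001],0,-0.2],[[0,-0.005,0.002],0,-0.16],[[0,-0.005,0.002],0,-0.12]]';python3 go.py; python3 -c "
from h import *
snap('side','s6');snap('wrist','w6')
a=cv2.imread('pics/w6.png')[80:384,60:400];b=cv2.imread('pics/s6.png')[160:300,180:300]
cv2.imwrite('pics/cr6.png',np.hstack([a,cv2.resize(b,(260,304),interpolation=cv2.INTER_CUBIC)]))"
```

```text
t: 11.0
ee_pos: [0.623, 0.0838, 0.1978]
tool_rot: [-2.048, -2.346, -0.021]
contact_force: [0.6, -0.4, 0.9]
grip_width: 0.0402
t 11.0 pos [623.   83.8 197.8] yaw 97.75 tilt 1.74 F [ 0.6 -0.4  0.9] w 40.2 q [-0.    0.57  1.28  0.03  1.3  -0.14]
tool z axis [-0.0116  0.028  -0.9995]
```

View pics/cr6.png

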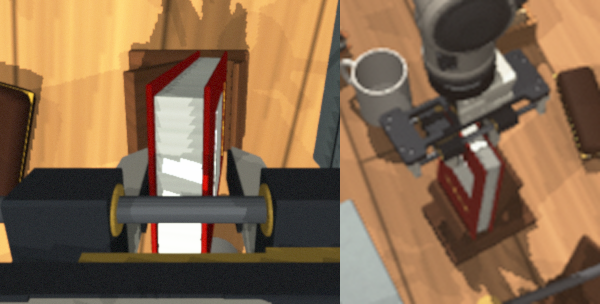

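```bash
python3 -m jog '[[[0,-0.005,0.002],0,-0.08],[[0,-0.005,0.002],0,-0.04],[[0,-0.005,0.002],0,0.0],[[0,-0.005,0.002],0,0.04],[[0,-0.005,0.002],0,0.08]]';python3 go.py; python3 -c "
from h import *
snap('side','s7');snap('wrist','w7')
a=cv2.imread('pics/w7.png')[80:384,60:400];b=cv2.imread('pics/s7.png')[160:300,180:300]
cv2.imwrite('pics/cr7.png',np.hstack([a,cv2.resize(b,(260,304),interpolation=cv2.INTER_CUBIC)]))"
```

```text
t: 11.72
ee_pos: [0.5962, 0.0806, 0.187]
tool_rot: [-2.048, -2.346, -0.02]
contact_force: [-0.1, -0.2, 0.1]
grip_width: 0.0491
t 11.72 pos [596.2  80.6 187. ] yaw 97.75 tilt 1.76 F [-0.1 -0.2  0.1] w 49.1 q [-0.01  0.53  1.38  0.03  1.24 -0.15]
tool z axis [-0.0126  0.028  -0.9995]
```

View pics/cr7.png

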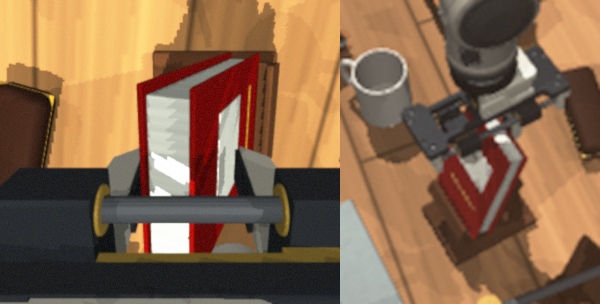

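```bash
python3 -m jog '[[[0,-0.004,0.002],0,0.12],[[0,-0.004,0.002],0,0.16],[[0,-0.004,0.002],0,0.2],[[0,-0.003,0.001],0,0.24],[[0,-0.003,0],0,0.28],[[0,-0.003,0],0,0.32]]';python3 go.py; python3 -c "
from h import *
snap('side','s8');snap('wrist','w8')
a=cv2.imread('pics/w8.png')[80:384,60:400];b=cv2.imread('pics/s8.png')[160:300,180:300]
cv2.imwrite('pics/cr8.png',np.hstack([a,cv2.resize(b,(260,304),interpolation=cv2.INTER_CUBIC)]))"
```

```text
t: 12.58
ee_pos: [0.5741, 0.0778, 0.1798]
tool_rot: [-2.048, -2.346, -0.02]
contact_force: [-0.4, -0.7, 0.4]
grip_width: 0.0604
t 12.57 pos [574.1  77.8 179.8] yaw 97.75 tilt 1.76 F [-0.4 -0.7  0.4] w 60.4 q [-0.01  0.5   1.46  0.03  1.2  -0.16]
tool z axis [-0.0125  0.028  -0.9995]
```

View pics/cr8.png

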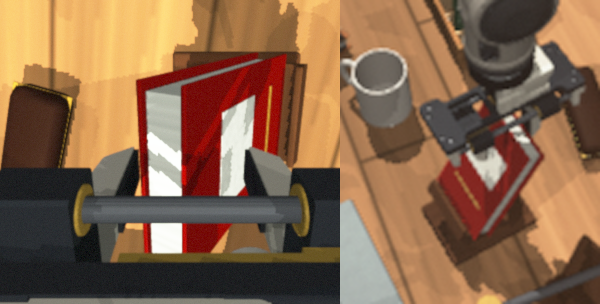

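```bash
cat > chk.py <<'E'
import sys
from h import *
tag=sys.argv[1]
p,W=cloud(tag);hsv=cv2.cvtColor(p,cv2.COLOR_RGB2HSV);H=hsv[...,0];S=hsv[...,1];z=W[...,2]
m=(W[...,0]>.52)&(W[...,0]<.7)&(W[...,1]>-.02)&(W[...,1]<.19)&(z>.04)&(z<.23)&(((H<6)|(H>172))&(S>100))
ex=np.array([.991,.133,0]);ey=np.array([-.133,.991,0]);C=np.array([.628,.0847,.045])
n=np.array([.8678*.991,.8678*.133,.4969]);up=np.array([-.4969*.991,-.4969*.133,.8678])
P=np.stack([(W-C)@n,(W-C)@ey,(W-C)@up],-1)*1000
w=P[m]; 
c=np.median(w,0);nn=np.array([1.,0,0])
for k in range(8):
    q=w[abs((w-c)@nn)<3]; c=q.mean(0); nn=np.linalg.svd(q-c,full_matrices=False)[2][2]; nn*=np.sign(nn[0])
print(tag,len(q),'front plane centre (n,y,up)',np.round(c,1),'normal',np.round(nn,3))
print('n',np.round(np.percentile(q[:,0],[5,50,95]),1),'y',np.round(np.percentile(q[:,1],[.5,99.5]),1),'up',np.round(np.percentile(q[:,2],[.5,99.5]),1))
for lo in range(0,160,20):
    b=q[(q[:,2]>lo)&(q[:,2]<lo+20)]
    if len(b)>5: print(lo,len(b),np.round([b[:,1].min(),b[:,1].max(),np.median(b[:,0])],1))
E
python3 -c "
from h import *
snap('scene','c8')"; python3 chk.py c8; python3 chk.py s8
```

```text
c8 1641 front plane centre (n,y,up) [27.8 -5.2 66.3] normal [ 1.    -0.003  0.02 ]
n [25.3 27.8 30.3] y [-50.8  52.6] up [  5.8 160. ]
0 207 [-49.7  54.   28.8]
20 316 [-51.   53.6  28.5]
40 308 [-50.9  52.2  28. ]
60 301 [-50.2  52.6  27.8]
80 139 [-51.7  52.8  27.2]
100 143 [-50.9  52.7  27. ]
120 114 [-50.6  33.7  26.6]
140 105 [-50.3 -17.3  26. ]
s8 752 front plane centre (n,y,up) [30.2 15.3 71.7] normal [ 1.    -0.001  0.02 ]
n [27.5 30.2 33. ] y [-47.1  54.1] up [  1.1 159.7]
0 137 [-47.2  53.8  31.5]
20 124 [-47.4  54.   30.8]
40 112 [-39.7  53.2  30.7]
60 100 [-35.3  54.1  30.4]
80 31 [36.6 53.5 29.8]
100 32 [35.8 53.1 29. ]
120 97 [-44.2  54.6  28.8]
140 114 [-47.1  54.9  28.8]
```

The book lies flat on the rest. Its front plane is at 28 mm with the normal aligned, and it is centred to about 1 mm. I'll open wide and lift straight out.

```bash
python3 -m jog '[[[0,0,0],0,0.5],[[0,0,0],0,0.7],[[0,0,0],0,0.8],[[0,0,-0.015],0,0.8],[[0,0,-0.03],0,0.8],[[0,0,-0.03],0,0.8],[[0,0,-0.04],0,0.8],[[0,0,-0.04],0,0.8],[[0,0,0],0,0.8]]'; python3 go.py .471 .3085 .35 97.7; python3 -c "
from h import *
snap('scene','c9');snap('side','s9');snap('wrist','w9')"; python3 chk.py c9; python3 chk.py s9
```

```text
t: 13.85
ee_pos: [0.5765, 0.0732, 0.3455]
tool_rot: [-2.05, -2.349, -0.025]
contact_force: [1.3, -0.7, -0.9]
grip_width: 0.0828
t 13.85 pos [576.5  73.2 345.5] yaw 97.76 tilt 1.65 F [ 1.3 -0.7 -0.9] w 82.8 q [-0.02  0.4   1.16  0.03  1.59 -0.16]
shift tool mm [247.4 -72.8   2.8] turn 0.06
tool z axis [-0.0071  0.0279 -0.9996]
c9 2156 front plane centre (n,y,up) [27.5  0.3 84.7] normal [ 1.    -0.002  0.019]
n [25.  27.6 30. ] y [-50.6  53. ] up [  7.8 161.5]
0 206 [-50.3  53.5  28.9]
20 316 [-51.1  52.2  28.6]
40 311 [-51.2  52.5  28.2]
60 299 [-50.6  52.4  27.9]
80 140 [-49.9  53.   27.3]
100 142 [-50.8  52.7  27. ]
120 327 [-50.6  53.4  26.8]
140 375 [-49.8  54.1  26.2]
s9 958 front plane centre (n,y,up) [29.9  5.4 81.3] normal [1.    0.001 0.022]
n [27.  29.9 32.6] y [-46.6  53.8] up [  0.7 158.7]
0 136 [-46.6  53.8  31.2]
20 122 [-46.6  53.6  31. ]
40 132 [-47.6  53.7  30.4]
60 119 [-46.4  54.2  30.4]
80 57 [-47.4  53.6  29.3]
100 64 [-46.2  54.4  29.2]
120 147 [-46.   53.8  28.7]
140 176 [-45.9  54.2  28.4]
```

View pics/c9.png

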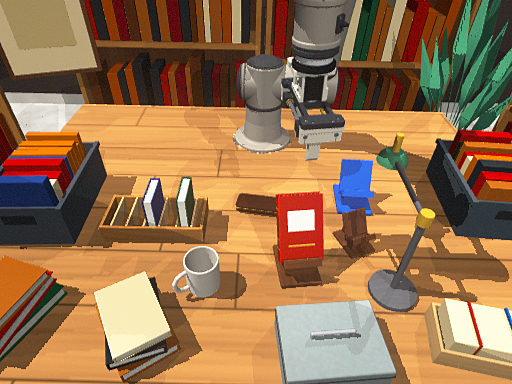

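Scene: the book leans centred on the stand at (300,230) with the pale panel out, and the gripper is clear. Next is the lamp grip.

```bash
python3 -m jog '[[[0.03,-0.009,0],0,0.8],[[0.045,-0.013,0],0,0.8],[[0.045,-0.013,0],0,0.5],[[0.045,-0.013,0],0,0.3],[[0.045,-0.013,0],0,0.3],[[0.025,-0.008,0],0,0.3],[[0,0,0],0,0.3]]'; python3 go.py .472 .3085 .283 97.7
```

```text
t: 14.88
ee_pos: [0.4689, 0.3019, 0.3374]
tool_rot: [-2.04, -2.332, 0.012]
contact_force: [-0.2, -0.6, 0.9]
grip_width: 0.0598
t 14.88 pos [468.9 301.9 337.4] yaw 97.6 tilt 2.52 F [-0.2 -0.6  0.9] w 59.8 q [0.42 0.36 1.24 0.04 1.57 0.28]
shift tool mm [ 4.6  5.8 54.4] turn -0.1
tool z axis [-0.0377  0.0225 -0.999 ]
```

```bash
python3 -m jog '[[[0.007,0.006,-0.004],0,0.3],[[0,0,0],0,0.3]]'; python3 go.py .472 .3085 .283 97.7; python3 -c "
from h import *
snap('wrist','w10');snap('side','s10')
p,W=cloud('w10');z=W[...,2]
m=(z>.292)&(z<.312)&(abs(W[...,0]-.47)<.05)&(abs(W[...,1]-.31)<.05);w=W[m];print(m.sum(),np.percentile(w,[2,50,98],axis=0))
a=cv2.imread('pics/s10.png')[200:330,250:400]
cv2.imwrite('pics/cr10.png',np.hstack([cv2.imread('pics/w10.png')[:,100:420],cv2.resize(a,(443,384))]))"
```

```text
t: 15.12
ee_pos: [0.4749, 0.3087, 0.3403]
tool_rot: [-2.041, -2.33, 0.016]
contact_force: [-0.5, 0.0, 0.3]
grip_width: 0.0596
t 15.12 pos [474.9 308.7 340.3] yaw 97.53 tilt 2.58 F [-0.5  0.   0.3] w 59.6 q [0.42 0.38 1.2  0.04 1.59 0.29]
shift tool mm [-1.3 -0.8 57.3] turn -0.17
tool z axis [-0.0398  0.0209 -0.999 ]
620 [[0.46188029 0.30104138 0.29276374]
 [0.46974286 0.31031258 0.30033504]
 [0.47751033 0.31703489 0.30168874]]
```

View pics/cr10.png

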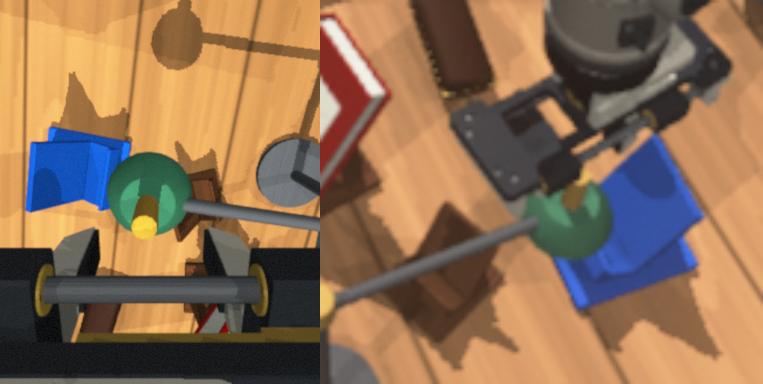

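```bash
python3 -m jog '[[[0,0,0.02],0,0.3],[[0,0,0.02],0,0.3],[[0,0,0.012],0,0.3],[[0,0,0],0,0.3]]'; python3 go.py .471 .309 .283 97.7
```

```text
t: 15.72
ee_pos: [0.474, 0.3071, 0.2871]
tool_rot: [-2.047, -2.326, 0.016]
contact_force: [0.5, -0.1, -0.3]
grip_width: 0.0596
t 15.72 pos [474.  307.1 287.1] yaw 97.28 tilt 2.54 F [ 0.5 -0.1 -0.3] w 59.6 q [0.42 0.4  1.32 0.04 1.45 0.29]
shift tool mm [ 2.2 -2.5  4.3] turn -0.42
tool z axis [-0.0391  0.0208 -0.999 ]
```

```bash
python3 -m jog '[[[0.003,-0.003,0.003],0,0],[[0,0,0],0,-0.4],[[0,0,0],0,-1],[[0,0,0],0,-1],[[0,0,0],0,-1]]'; python3 go.py
```

```text
t: 16.35
ee_pos: [0.4686, 0.31, 0.2862]
tool_rot: [-2.045, -2.325, 0.018]
contact_force: [-12.0, -1.1, 1.6]
grip_width: 0.0177
t 16.35 pos [468.6 310.  286.2] yaw 97.31 tilt 2.68 F [-12.   -1.1   1.6] w 17.7 q [0.43 0.4  1.33 0.04 1.45 0.3 ]
tool z axis [-0.0415  0.0214 -0.9989]
```

```bash
cat > arc.py <<'E'
import sys,numpy as np
from scipy.spatial.transform import Rotation as Ro
from cell import r
h=np.array([.688,.307]); Rr=.219; step=float(sys.argv[1]); N=int(sys.argv[2])
s=r.state();R=Ro.from_rotvec(s['tool_rot']).as_matrix();p=s['ee_pos']
d=p[:2]-h; a=np.degrees(np.arctan2(d[1],d[0]))%360; print('angle',a,'rad',np.hypot(*d),'z',p[2],'F',s['contact_force'],'w',s['grip_width'])
q=p.copy()
for i in range(N):
    a+=step; t=np.array([h[0]+Rr*np.cos(np.radians(a)),h[1]+Rr*np.sin(np.radians(a)),p[2]])
    print(round(a,1),np.round(R.T@(t-q)*1000,1)); q=t
E
python3 arc.py 5 5
```

```text
angle 179.20956189253613 rad 0.2194182343520878 z 0.2862229791144051 F [-11.98335335  -1.08516785   1.62565511] w 0.017681862223566765
184.2 [-19.1  -1.5  -0.4]
189.2 [-19.1  -0.2  -0.5]
194.2 [-19.    1.4  -0.6]
199.2 [-18.8   3.1  -0.6]
204.2 [-18.5   4.7  -0.7]
```

```bash
python3 -m jog '[[[-0.01,-0.001,0],0,-1],[[-0.019,-0.001,0],0,-1],[[-0.019,0.001,0],0,-1]]'; python3 arc.py 5 5
```

```text
t: 16.73
ee_pos: [0.4728, 0.2637, 0.2863]
tool_rot: [-2.038, -2.328, 0.011]
contact_force: [-4.9, 2.5, 4.4]
grip_width: 0.0175
angle 191.3662463774906 rad 0.21947827064181977 z 0.28628070184018606 F [-4.94048059  2.49617904  4.37726525] w 0.01745183231680755
196.4 [-18.9   2.5  -0.7]
201.4 [-18.7   3.7  -0.7]
206.4 [-18.3   5.3  -0.8]
211.4 [-17.8   6.9  -0.8]
216.4 [-17.1   8.4  -0.8]
```

Works smoothly, with small forces.

```bash
python3 -m jog '[[[-0.019,0.002,0],0,-1],[[-0.019,0.004,0],0,-1],[[-0.018,0.005,0],0,-1],[[-0.018,0.007,0],0,-1],[[-0.017,0.008,0],0,-1]]'; python3 arc.py 5 6
```

```text
t: 17.35
ee_pos: [0.5124, 0.1721, 0.2863]
tool_rot: [-2.038, -2.331, 0.0]
contact_force: [-0.4, 3.5, 5.3]
grip_width: 0.0176
angle 217.52833426411038 rad 0.22143740744821405 z 0.2863013261694677 F [-0.41102566  3.48082737  5.29617386] w 0.017550367775774428
222.5 [-14.9  12.3  -0.9]
227.5 [-15.2  11.6  -0.9]
232.5 [-14.1  12.9  -0.9]
237.5 [-12.9  14.   -0.9]
242.5 [-11.7  15.1  -0.8]
247.5 [-10.3  16.1  -0.8]
```

```bash
python3 -m jog '[[[-0.015,0.012,0],0,-1],[[-0.015,0.012,0],0,-1],[[-0.014,0.013,0],0,-1],[[-0.013,0.014,0],0,-1],[[-0.012,0.015,0],0,-1]]'; python3 arc.py 4.5 4
```

```text
t: 17.98
ee_pos: [0.5889, 0.1042, 0.2863]
tool_rot: [-2.043, -2.331, 0.001]
contact_force: [0.6, 6.9, 5.2]
grip_width: 0.0173
angle 243.96257602565242 rad 0.22572301253607738 z 0.28627036894106184 F [0.607379   6.9033961  5.22542226] w 0.017288260703634435
248.5 [-3.3 18.4 -0.6]
253.0 [-7.7 15.3 -0.7]
257.5 [-6.5 15.9 -0.7]
262.0 [-5.3 16.4 -0.6]
```

```bash
python3 -m jog '[[[-0.004,0.018,0],0,-1],[[-0.007,0.016,0],0,-1],[[-0.005,0.013,0],0,-1]]'; python3 arc.py 2 3; python3 -c "
from h import *
snap('scene','c11');snap('side','s11')"
```

```text
t: 18.35
ee_pos: [0.6388, 0.0854, 0.2864]
tool_rot: [-2.052, -2.329, 0.013]
contact_force: [-1.5, 4.9, 5.3]
grip_width: 0.0173
angle 257.47475873538747 rad 0.22701723097449225 z 0.28636511208237375 F [-1.5189363   4.86055481  5.3304359 ] w 0.017298220203538533
259.5 [ 5.1  9.9 -0.2]
261.5 [-2.2  7.3 -0.3]
263.5 [-1.9  7.4 -0.3]
```

View pics/c11.png

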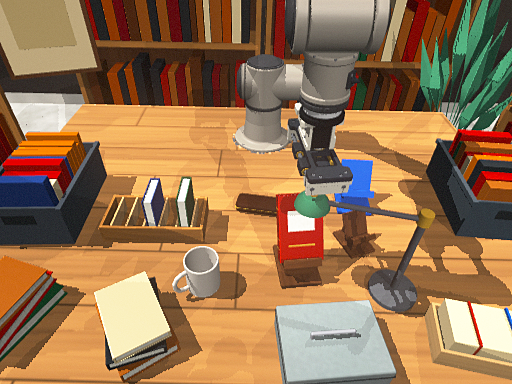

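View pics/s11.png

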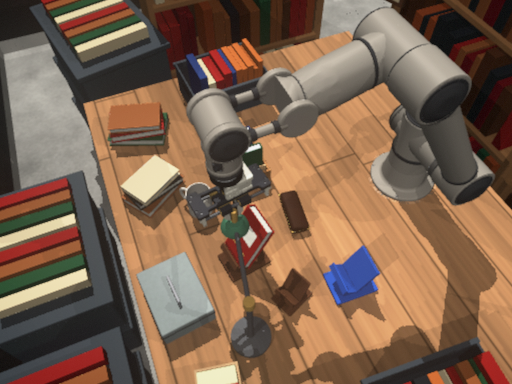

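```bash
cat > lamp.py <<'E'
import sys
from h import *
for tag in sys.argv[1:]:
    p,W=cloud(tag);z=W[...,2];hsv=cv2.cvtColor(p,cv2.COLOR_RGB2HSV);H,S=hsv[...,0].astype(int),hsv[...,1]
    reg=(W[...,0]>.54)&(W[...,0]<.74)&(W[...,1]>0)&(W[...,1]<.2)
    g=reg&(z>.215)&(z<.262)&(abs(H-75)<22)&(S>70)
    w=W[g]
    b=reg&(z>.26)&(z<.306)&(H>15)&(H<32)&(S>120); v=W[b]
    top=g&(z>.251); 
    print(tag,'green',g.sum(),np.round(np.percentile(w,[1,50,99],axis=0),4).tolist())
    if top.sum()>10: print(' topcentre',cv2.minEnclosingCircle((W[top][:,:2]*1000).astype(np.float32)),top.sum())
    if b.sum(): print(' brass',b.sum(),np.round(np.percentile(v,[5,50,95],axis=0),4).tolist())
    a=(W[...,0]>.6)&(W[...,0]<.74)&(W[...,1]>.14)&(W[...,1]<.28)&(z>.225)&(z<.256)&(S<70); u=W[a]
    f=cv2.fitLine((u[:,:2]).astype(np.float32),cv2.DIST_HUBER,0,.001,.001).ravel(); f[:2]*=-np.sign(f[1])
    print(' arm pts',a.sum(),'dir',f[:2],'ang',np.degrees(np.arctan2(f[1],f[0]))%360,'x at y=.306',f[2]+f[0]/f[1]*(.306-f[3]),'x at y=.09',f[2]+f[0]/f[1]*(.09-f[3]))
E
python3 lamp.py c11 s11
```

```text
c11 green 670 [[0.6302, 0.0587, 0.226], [0.6594, 0.0881, 0.2444], [0.6737, 0.1247, 0.2568]]
 topcentre ((641.6022338867188, 91.98680114746094), 25.80550193786621) 192
 brass 1 [[0.6454, 0.0898, 0.2603], [0.6454, 0.0898, 0.2603], [0.6454, 0.0898, 0.2603]]
 arm pts 377 dir [-0.22565928 -0.97420627] ang 256.95834 x at y=.306 0.6910728 x at y=.09 0.6410399
s11 green 309 [[0.612, 0.0825, 0.2292], [0.6544, 0.1092, 0.2485], [0.6763, 0.1268, 0.2575]]
 topcentre ((642.3016357421875, 97.78633117675781), 25.710927963256836) 125
 brass 69 [[0.6356, 0.0931, 0.2629], [0.6417, 0.1004, 0.2892], [0.6486, 0.1031, 0.3019]]
 arm pts 205 dir [-0.21816818 -0.9759112 ] ang 257.39853 x at y=.306 0.6887267 x at y=.09 0.64043915
```

```bash
python3 -m jog '[[[0.001,0.008,0],0,-1],[[0,0,0],0,-1]]'; python3 go.py; python3 -c "
from h import *
snap('scene','c12');snap('side','s12')"; python3 lamp.py c12 s12
```

```text
t: 18.7
ee_pos: [0.6489, 0.0829, 0.2864]
tool_rot: [-2.06, -2.33, 0.015]
contact_force: [3.7, 8.9, 2.1]
grip_width: 0.0174
t 18.7 pos [648.9  82.9 286.4] yaw 97.01 tilt 1.91 F [3.7 8.9 2.1] w 17.4 q [ 0.    0.59  1.01  0.01  1.57 -0.12]
tool z axis [-0.0303  0.0136 -0.9994]
c12 green 674 [[0.6388, 0.057, 0.2268], [0.6698, 0.0862, 0.2444], [0.6839, 0.1233, 0.2567]]
 topcentre ((651.1029052734375, 90.54544830322266), 25.834823608398438) 192
 arm pts 384 dir [-0.18850689 -0.9820719 ] ang 259.13434 x at y=.306 0.69195133 x at y=.09 0.6504905
s12 green 299 [[0.6207, 0.0804, 0.2306], [0.6631, 0.1072, 0.2488], [0.6843, 0.1246, 0.2568]]
 topcentre ((651.6185302734375, 95.6292724609375), 24.884017944335938) 112
 brass 73 [[0.6424, 0.0908, 0.2642], [0.6499, 0.0983, 0.2876], [0.657, 0.1016, 0.3021]]
 arm pts 211 dir [-0.1803844 -0.9835962] ang 259.60785 x at y=.306 0.68907017 x at y=.09 0.64945734
```

```bash
python3 -m jog '[[[0,0,0],0,-0.5],[[0,0,0],0,-0.2],[[0,0,0],0,0.2],[[0,0,0],0,0.4],[[0,0,-0.02],0,0.4],[[0,0,-0.03],0,0.4],[[0,0,-0.035],0,0.4],[[0,0,-0.02],0,0.4]]'; python3 go.py .55 .0 .4 97; python3 -c "
from h import *
snap('scene','c13');snap('side','s13')"; python3 lamp.py c13 s13
```

```text
t: 19.8
ee_pos: [0.6506, 0.0798, 0.3894]
tool_rot: [-2.058, -2.323, 0.032]
contact_force: [0.0, 0.4, 0.3]
grip_width: 0.0642
t 19.8 pos [650.6  79.8 389.4] yaw 96.93 tilt 2.47 F [0.  0.4 0.3] w 64.2 q [ 0.    0.6   0.73  0.01  1.86 -0.12]
shift tool mm [ -66.9 -109.9   -7.1] turn -0.07
tool z axis [-0.0419  0.0097 -0.9991]
c13 green 721 [[0.6349, 0.0573, 0.227], [0.668, 0.0854, 0.2453], [0.6835, 0.1227, 0.2571]]
 topcentre ((649.6777954101562, 91.15656280517578), 25.66950798034668) 234
 brass 190 [[0.6444, 0.0834, 0.2625], [0.6535, 0.0903, 0.2864], [0.6562, 0.0986, 0.302]]
 arm pts 393 dir [-0.18080145 -0.9835196 ] ang 259.58356 x at y=.306 0.69075316 x at y=.09 0.6510456
s13 green 327 [[0.6212, 0.0751, 0.2321], [0.6613, 0.104, 0.2506], [0.6841, 0.1223, 0.2576]]
 topcentre ((651.911865234375, 94.30966186523438), 25.49735450744629) 157
 brass 84 [[0.6432, 0.0863, 0.2642], [0.6511, 0.0979, 0.2926], [0.6574, 0.1004, 0.3015]]
 arm pts 230 dir [-0.18124005 -0.9834389 ] ang 259.558 x at y=.306 0.689138 x at y=.09 0.6493309
```

```bash
python3 -m jog '[[[-0.02,-0.03,-0.005],0,0.4],[[-0.03,-0.04,0],0,0.4],[[-0.04,-0.04,0],0,0.4],[[-0.03,-0.02,0],0,0.4],[[0,0,0],0,0.4],[[0,0,0],0,0.4]]'; python3 go.py; python3 -c "
from h import *
snap('scene','c14');snap('side','s14')"; python3 lamp.py c14 s14; python3 chk.py c14;python3 chk.py s14
```

```text
t: 20.65
ee_pos: [0.5322, -0.0574, 0.3899]
tool_rot: [-2.052, -2.32, 0.038]
contact_force: [0.5, 0.7, 0.1]
grip_width: 0.0641
t 20.65 pos [532.2 -57.4 389.9] yaw 97.0 tilt 2.91 F [0.5 0.7 0.1] w 64.1 q [-0.25  0.33  1.15 -0.    1.71 -0.37]
tool z axis [-0.0496  0.0108 -0.9987]
c14 green 715 [[0.6367, 0.0571, 0.2269], [0.6683, 0.0861, 0.2454], [0.6836, 0.1229, 0.2569]]
 topcentre ((650.0681762695312, 91.60597229003906), 25.40730094909668) 229
 brass 192 [[0.6445, 0.0835, 0.2623], [0.6538, 0.0904, 0.2867], [0.6564, 0.0988, 0.3023]]
 arm pts 413 dir [-0.18094003 -0.9834941 ] ang 259.5755 x at y=.306 0.69068986 x at y=.09 0.6509509
s14 green 247 [[0.6353, 0.0758, 0.2331], [0.6661, 0.106, 0.2503], [0.6839, 0.1227, 0.257]]
 topcentre ((654.1105346679688, 97.30685424804688), 24.311864852905273) 116
 brass 83 [[0.6437, 0.0877, 0.2664], [0.6507, 0.0979, 0.2921], [0.6573, 0.1015, 0.3015]]
 arm pts 243 dir [-0.18143524 -0.9834029 ] ang 259.54663 x at y=.306 0.6891505 x at y=.09 0.6492991
c14 1630 front plane centre (n,y,up) [27.8 -7.5 67. ] normal [ 1.    -0.002  0.019]
n [25.3 27.9 30.3] y [-50.6  52.1] up [  6.2 161.3]
0 207 [-50.   53.6  28.8]
20 325 [-50.9  51.8  28.8]
40 303 [-50.8  52.1  28.2]
60 307 [-50.7  52.9  27.8]
80 127 [-49.6  52.5  27.6]
100 81 [-51.  -29.6  26.5]
120 114 [-50.9 -15.4  26.9]
140 147 [-50.2  -2.9  26.3]
s14 686 front plane centre (n,y,up) [29.6 11.9 92.6] normal [1.    0.003 0.021]
n [26.6 29.6 32.4] y [-46.5  54.1] up [  0.9 159.3]
0 79 [-47.3  53.1  31.5]
20 53 [-38.   53.5  30.8]
40 96 [-14.   53.3  30.3]
60 74 [-11.9  55.6  30.1]
80 32 [37.  54.1 29.9]
100 34 [-39.6  54.8  29.2]
120 153 [-46.7  52.9  28.6]
140 162 [-47.2  54.   28.4]
```

View pics/c14.png

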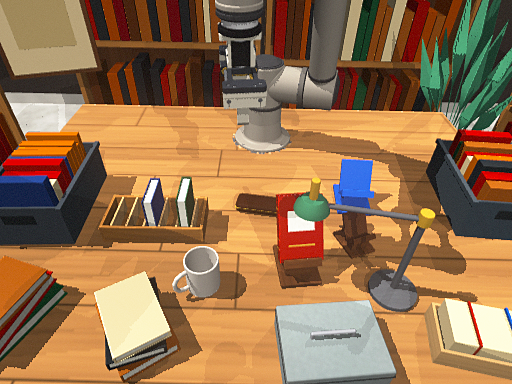

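View pics/s14.png

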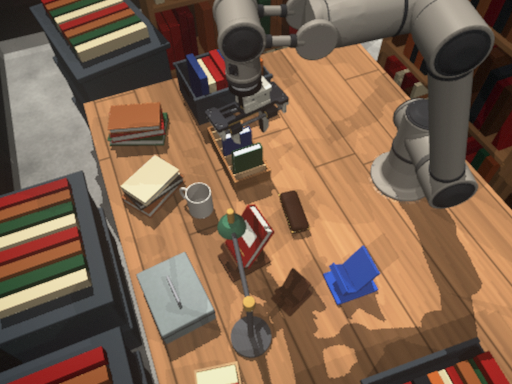

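The book leans on the stand (scene (300,230)) and the lamp head hangs above the ledge (312,206). The mug, case and other books haven't moved, and the arm is clear.

```bash
python3 -c "
from cell import r
print(r.close_job(), r.state()['t'])"
```

```text
the job is handed in; nothing more can be done
the job is handed in; nothing more can be done
```

The red book is on the large dark stand and the lamp head hangs above the ledge. I handed the job in after about 21 s of the 59 s allowed, with the gripper clear of everything.

**What I did:** I lifted the book out of its slot, turned it about 97° and set its foot on the ledge. I leaned it back against the retreating rear finger until it lay on the rest. Then I took the lamp by its brass grip, swung it about 80°, and let go. The strongest force I read was about 18 N, as the foot touched the ledge.

**Last checks:**
- **Book:** the front cover lies 28 mm out from the rest in the scene view and about 30 mm in the side view. The foot is in the corner, and the book is about 1 mm off centre with the pale panel facing out.
- **Lean:** both cameras show about 1° more lean than the stand's nominal angle. I put this down to calibration.
- **Lamp head:** it measures about (0.650, 0.092) m in the scene view, against a target of (0.648, 0.087). Most of that gap is along the arm, where swinging cannot change it. The side view's shade reading came out about 6 mm further in y, because part of the shade was hidden.
- **Other things:** the mug, case and other books look unmoved in the final pictures. I did not measure them again.

The tool drifted about 2–3° off vertical during the moves. I corrected its position for this, and it does not show in the result.

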